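# Half-open the filtered-water tap over a cup

### The arm

A 6-joint arm with a two-finger parallel gripper is mounted at the origin on a cart in front of the work surface, level with it; the furniture and walls round the work are solid. World frame = base frame: x ahead of the robot, y to its left, z up, the work surface at z = 0. Lengths are in m, angles in rad, forces in N, time in s.
With the tool pointing down it reaches from about 0.25 to 0.85 m from the base axis. Payload 12.5 kg.
Tool frame: the origin (TCP) lies at the very end of the fingers, on their centre line; the grasp point (between the pads) lies 19 mm behind it (env.grip_depth is the distance from the TCP to the grasp point, in m); z points along the fingers, y is the line along which they close (so a half turn about z gives the same grasp; the last joint's range is limited). The gripper opens to 93 mm and grips with 3 to 60 N. Pads are 15 mm wide; open, the fingers measure 128 mm over their backs; the gripper's body (75 mm by 188 mm) begins 65 mm behind the grasp point.
Start: joints at [1.155, 0.351, 1.652, -0, 1.139, -0.085], TCP at [0.179, 0.52, 0.219] pointing down, gripper open.
Joint ranges: [-2.75, 2.75], [-0.79, 2.1], [0.01, 2.65], [-1.57, 4.71], [0.07, 3.14], [-2.87, 2.87]. Speed limits (rad/s): [2.22, 2.22, 2.79, 3.14, 3.14, 3.14].

### API

Orientations are given as a rotation vector (axis times angle).
In Python, from cell import telemetry, vision, env gives the robot as it stands.
- The arm moves only by the shell command python3 -m inch 'ROWS' [OPENING] [FORCE]. ROWS is JSON, a list of rows, each a list of 4 numbers: the shift along the world's x, y, z scaled (see below), then the turn about the world's z scaled (see below). In form: [[tx, ty, tz, spin], ...]. A call has 1 to 10 rows; each row is the pose to reach, as a shift and turn from the pose commanded when the call began, turning the shorter way round; what a row does not reach only later rows make up. The controller multiplies each number of a shift by 10 cm and each number of a turn by pi rad. A row lasts 1/12 s, in which the tool goes at most 41.7 mm and 7.16 degrees, less where a joint would pass 70% of its speed; a pose out of reach is approached as far as the arm can. A call with a number of a shift or a turn outside -1 to 1 is refused whole. A call with a gripper value outside its range is refused whole. OPENING is the closure, from -1 (fully open) to 1 (shut), so that 0 is half open, set as the call begins (- or left out, the last holds). The fingers move at their own pace and stop on an object; FORCE is the grip in N (left out, the last holds). Time passes only in rows, so rows that repeat a pose let the fingers close. It gives the time, the measured TCP pose, the force, the opening and the grip force at its end, in the units of the state.
- telemetry.get_state(): the state, without advancing time (a new reading comes with each control period).
- vision.snapshot(name): name is "side" or "top" or "wrist"; returns the picture (400x640x3 uint8, red, green, blue); there is no depth.
- vision.calibration(name): a dict with "fx", "fy", "cx", "cy" (pixels), "T" (4x4, takes a point from camera to world coordinates). Camera axes: x right, y up, looking along -z (the intrinsics and any distortion apply to the point x, -y, -z); pixel columns grow to the right and rows downward; lengths in m; the calibration is good to about 2 mm. The wrist camera is an equidistant fisheye: a pixel r from the principal point sees the ray r / f radians off the axis. A picture is of the moment at which its call begins: read the wrist's pose just before it. calibration takes no time and is no camera call; for the wrist camera it gives the pose at the moment of the call.
- env.sign_off(): hands the job in; it is judged then, once.
The state is a dict: "time": time; "q": joint angles; "qvel": joint speeds; "joint_torque": joint torques, N m; "tcp_pos": TCP position; "eef_rot": TCP orientation; "ft_force": force on the tool from outside, world axes, zero at the start; "wrist_torque": the same for the moment, N m; "width": opening from 0.0 (shut) to 1.0 (fully open); "grip_force": force on a finger pad.
Only numpy, scipy, OpenCV 4.12 (cv2) and the standard library are available. Lean on these libraries where they do the work, as an engineer would, in place of code of your own. Each camera call takes 0.05 s, during which the arm holds its last target. There are 200 camera calls.

### The job

Get the filtered-water tap ready to fill the cup slowly: stand the espresso cup upright in the middle of the round drip grid, then swing the spout round until its outlet is over the middle of the cup, and only then turn the valve lever to half open (45 degrees, over the middle one of the three marks). Leave the sugar jar and the salt and pepper shakers where they are.

Things in the scene. Friction and masses are not known exactly. Their poses are not given: they have to be found in the camera images.
- cup_center (a point): Centre of the body of a small ceramic espresso cup, half-way up (26 mm over its foot), on the axis of its bowl. The cup stands upright, open at the top, 52 mm tall; bowl 60 mm in outer diameter at the rim, narrowing to a foot 42 mm wide. x and y are level, z up; the cup's one ring handle stands out toward its own -y, to 60 mm from this point. Loose, about 0.11 kg (varies). It stands on the worktop to the right of the tap unit.
- unit: The tap unit, fixed to the worktop in a place and yaw that vary: a flat grey base 12 mm thick with an upright steel column (42 mm diameter, top at 150 mm, a swivel spout on it), a white in-line filter and a brass ball valve on a level pipe along y, and a round drip grid in front. Origin: on the worktop, on the column's axis. -x points from the column to the drip grid, +y to the left as seen from the grid's side, z up. The base spans x -45 to +45 and y -230 to +40 mm.
- grid (a point): Centre of the top of the round steel drip grid, 12 mm over the worktop and 150 mm from the column's axis; flat, 80 mm in diameter, with dark parallel slots. Axes as the unit's. The cup is to stand here.
- column_top (a point): A point on the upright axis about which the spout swivels, 150 mm over the worktop.
- spout (a joint): Angle of the swivel spout: 0 when its arm points along the unit's -x, its outlet over the drip grid's centre; grows as it swings to the unit's left (+y) side (clockwise seen from above), pi/2 when it points along +y. Range -0.3 to 1.9; starts swung aside to the left at 1.2 to 1.7. Stays where it is left (friction about 0.1 N m).
- spout_grip (a point): A point on the axis of the spout's level straight arm, 90 mm from the swivel axis and 166 mm over the worktop. The arm is a round steel tube 16 mm in diameter, straight from the column out to 128 mm, then bent down. It can be pinched or pushed from above.
- outlet (a point): Centre of the spout's downward mouth (20 mm in diameter), at the end of the spout, 150 mm from the swivel axis and 108 mm over the worktop.
- valve_axis (a point): A point on the upright axis of the valve's lever, 105 mm over the worktop; 150 mm from the column's axis along the unit's -y.
- valve (a joint): Angle of the valve lever: 0 (closed) when the lever points along the unit's -x, across the pipe; grows counter-clockwise seen from above; pi/2 (fully open, a stop) when it points along -y, along the pipe and away from the column. Half open is pi/4. Starts shut or barely open, 0 to 0.12. Stays where it is left (friction about 0.12 N m). Three raised marks on the round steel plate under the lever show closed, half and open.
- lever_grip (a point): Centre of the black grip on the valve lever, 67 mm from the lever's axis and 105 mm over the worktop. The grip is a straight upright block 45 mm long along the lever, 14 mm wide, 20 mm tall (top at 115 mm). It turns with the lever; its -x points outward along the lever. The marked plate under it reaches to 34 mm from the axis with its top at 78 mm; beyond that there is free room beside and under the grip down to the base or the pipe (top at 60 mm).
- sugar_jar_mid (a point): Bystander: middle of a round glass sugar jar with a lid, 62 mm wide, 77 mm tall, on the worktop to the left.
- salt_mid (a point): Bystander: middle of a glass shaker with a domed metal top, 44 mm wide, 90 mm tall, behind the tap unit.
- pepper_mid (a point): Bystander: middle of a second such shaker, 44 mm wide, 90 mm tall, behind the tap unit.
Things that resemble listed ones, but are neither listed nor needed, are in the scene too. Leave any green or pink look-alike of the part that bears cup_center alone.

How it is judged:
On the way, in this order (a step that is already met when the one before it is completed fails the run):
1. the cup stands upright on the drip grid, let go, with the spout still aside and the valve still shut (horizontal distance between cup_center and grid below 0.02 m and z of cup_center in the frame of grid between 0.02 and 0.032 m and angle between cup_center's own z axis and vertical below 0.12 rad and horizontal distance between outlet and cup_center above 0.03 m and contact force between cup and the fingers below 0.2 N and value of joint valve below 0.4 rad), for 0.2 s.
2. the spout's outlet is over the cup, the valve still shut (horizontal distance between cup_center and grid below 0.02 m and z of cup_center in the frame of grid between 0.02 and 0.032 m and angle between cup_center's own z axis and vertical below 0.12 rad and horizontal distance between outlet and cup_center below 0.022 m and value of joint valve below 0.4 rad), for 0.2 s.
At the end, for the whole second after the job is handed in: The cup stands upright and at rest on the drip grid, its axis within 20 mm of the grid's centre; the spout's outlet is within 22 mm of the cup's axis seen from above; the valve lever rests at 45 degrees, within 5 degrees (0.698 to 0.873 rad) (horizontal distance between cup_center and grid below 0.02 m and z of cup_center in the frame of grid between 0.02 and 0.032 m and angle between cup_center's own z axis and vertical below 0.12 rad and horizontal distance between outlet and cup_center below 0.022 m and value of joint valve between 0.698 and 0.873 rad and linear speed of cup below 0.02 m/s and velocity of joint valve between -0.05 and 0.05 rad/s and velocity of joint spout between -0.05 and 0.05 rad/s); the robot touches nothing.
It fails at once if the valve is opened (past 0.4 rad) while the spout is not over the cup (horizontal distance between outlet and cup_center above 0.03 m and value of joint valve above 0.4 rad).
It fails at once if the cup is tipped over (angle between cup_center's own z axis and vertical above 0.8 rad).
It fails at once if the sugar jar, the salt or the pepper is moved by more than 30 mm or tipped (distance of any of sugar_jar_mid, salt_mid, pepper_mid from where it was at the start of the episode above 0.03 m or angle between any of sugar_jar_mid, salt_mid, pepper_mid's own z axis and vertical above 0.5 rad).
It also fails if it takes over 72 s, if anything falls off the work surface, if the arm or the gripper's body presses on something with over 40 N, if the wrist force passes 120 N, or if a joint passes its speed limit or range.

## Working session

There is one attempt and no reset: what is moved stays moved. The work goes in short steps, Python scripts to look and compute and a shell command to move; the robot and the scene stay as the last step left them, time stands still between calls to the robot, and variables do not carry over. Pictures are saved under pics/ and viewed, at most 10 in all, crops included, and the job is handed in when it is done.

```bash
mkdir -p pics; ls; cat > h.py <<'E'
import numpy as np, cv2
from cell import telemetry, vision, env
def snap(n,f):
    c=vision.calibration(n); im=vision.snapshot(n); cv2.imwrite('pics/'+f,cv2.cvtColor(im,cv2.COLOR_RGB2BGR)); return im,c
def ray(c,u,v,fish=False):
    a=np.array([(u-c['cx'])/c['fx'],(v-c['cy'])/c['fy']])
    if fish:
        r=np.linalg.norm(a); d=np.array([*(a/r*np.sin(r) if r>0 else a),np.cos(r)])
    else: d=np.array([*a,1.])
    T=np.array(c['T']); return T[:3,3],T[:3,:3]@(d*[1,-1,-1])
def plane(c,u,v,z,fish=False):
    o,d=ray(c,u,v,fish); return (o+d*(z-o[2])/d[2]).round(4)
E
python3 - <<'E'
from h import *
for n in ('top','side'):
    im,c=snap(n,n+'1.png'); print(n,{k:np.array(v).round(3).tolist() for k,v in c.items()})
print(telemetry.get_state())
E
```

```text
pics
top {'fx': 402.365, 'fy': 402.365, 'cx': 323.431, 'cy': 196.337, 'T': [[-0.126, 0.968, -0.216, 0.374], [-0.992, -0.124, 0.023, 0.031], [-0.004, 0.217, 0.976, 1.134], [0.0, 0.0, 0.0, 1.0]]}
side {'fx': 436.458, 'fy': 436.458, 'cx': 327.323, 'cy': 206.705, 'T': [[-0.995, 0.066, -0.075, 0.469], [-0.098, -0.467, 0.879, 1.112], [0.023, 0.882, 0.471, 0.732], [0.0, 0.0, 0.0, 1.0]]}
{'time': 0.1, 'q': array([ 1.15540243e+00,  3.51157689e-01,  1.65233543e+00, -2.62009465e-06,
        1.13911053e+00, -8.45979765e-02]), 'qvel': array([ 0.00063689, -0.00158154, -0.00066993,  0.00035833, -0.00029726,
        0.00026861]), 'joint_torque': array([ 3.97117165e-04, -4.98019803e+01, -2.85712945e+01,  7.00012688e-02,
        2.38657004e-02,  1.02898234e-06]), 'tcp_pos': array([0.17849114, 0.51991313, 0.21817815]), 'eef_rot': array([-5.17204568e-01, -3.09847454e+00,  1.53950203e-03]), 'ft_force': array([0.82535902, 0.31844591, 0.67471996]), 'wrist_torque': array([ 0.05200993, -0.0095191 ,  0.00503574]), 'grip_force': 0.0, 'width': 1.000831241141461}
```

View pics/top1.png

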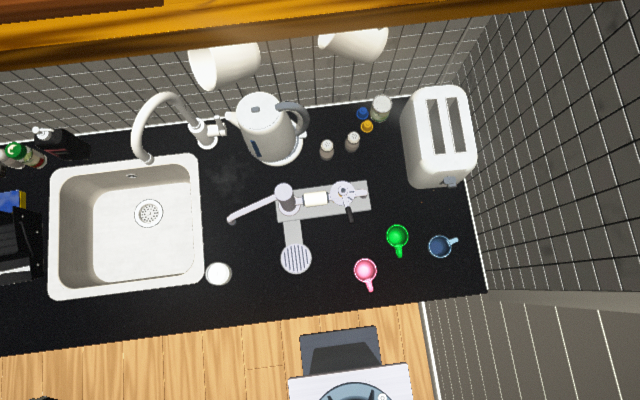

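View pics/side1.png

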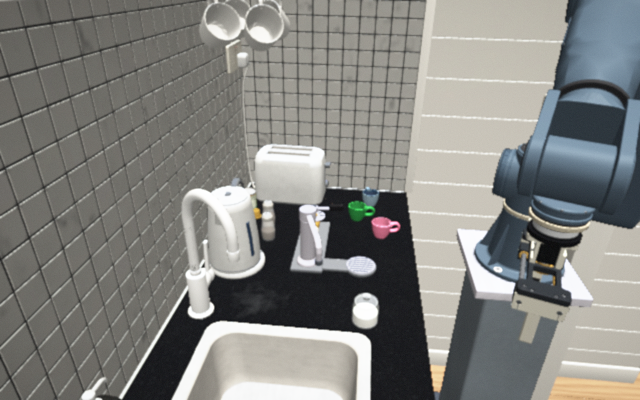

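The top view shows the blue cup at (440,246) with its handle toward (456,240), and green and pink look-alikes at (397,236) and (365,270). The drip grid is at (296,258), the spout end at (231,219), the lever from (342,190) to (350,215), and the sugar jar at (218,273). The side view agrees.

```bash
python3 - <<'E'
from h import *
im=cv2.imread('pics/top1.png'); c=vision.calibration('top')
big=cv2.resize(im[170:290,200:470],None,fx=2.9,fy=2.9,interpolation=cv2.INTER_CUBIC); cv2.imwrite('pics/topc.png',big)
hsv=cv2.cvtColor(im,cv2.COLOR_BGR2HSV)
m=cv2.inRange(hsv,(95,60,40),(125,255,255)); m[:, :420]=0; m[:225]=0; m[265:]=0;m[:,470:]=0
ys,xs=np.nonzero(m); print('cup',len(xs),xs.min(),xs.max(),ys.min(),ys.max(),xs.mean(),ys.mean())
for nm,u,v,z in [('cup',439,246,.045),('handle',455,240,.03),('grid',296,258,.012),('outlet',231,219,.12),('colt',284,190,.166),('valve',342,188,.11),('levtip',351,216,.11),('jar',218,273,.06),('green',397,236,.05),('pink',365,270,.05)]: print(nm,plane(c,u,v,z))
E
```

```text
cup 460 428 457 235 258 440.8108695652174 245.55652173913043
cup [ 0.4394 -0.2863  0.045 ]
handle [ 0.4509 -0.3372  0.03  ]
grid [0.4589 0.1018 0.012 ]
outlet [0.5697 0.2487 0.12  ]
colt [0.6167 0.103  0.166 ]
valve [ 0.6167 -0.0441  0.11  ]
levtip [ 0.5401 -0.057   0.11  ]
jar [0.4424 0.3064 0.06  ]
green [ 0.48   -0.1776  0.05  ]
pink [ 0.4015 -0.0785  0.05  ]
```

View pics/topc.png

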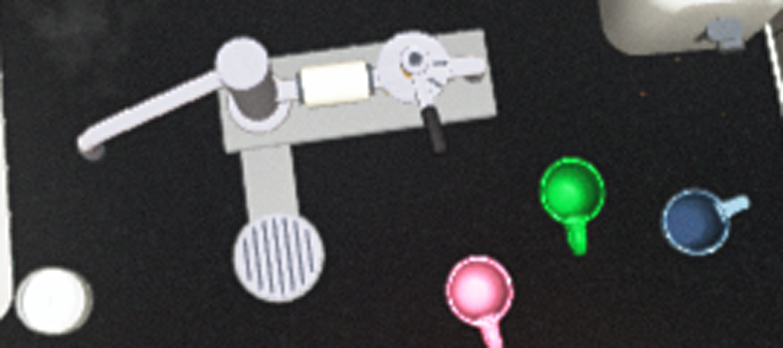

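The 2.9x crop confirms this: cup rim centre at crop (697,221), handle tip (742,205), grid (279,258), column top (242,65), valve axis (415,60), lever grip (433,130) and spout bend (88,143). I'll check the geometry and plan the approach to the cup.

```bash
python3 - <<'E'
from h import *
c=vision.calibration('top')
P={}
for nm,u,v,z in [('cup',697,221,.052),('handle',742,205,.03),('grid',279,258,.012),('bend',88,143,.155),('col',242,65,.172),('valve',415,60,.112),('grip',433,130,.115),('jar',54,300,.077)]:
    P[nm]=plane(c,200+u/2.9,170+v/2.9,z); print(nm,P[nm])
d=lambda a,b:(np.linalg.norm((P[a]-P[b])[:2]).round(4),np.degrees(np.arctan2(*(P[b]-P[a])[1::-1])).round(1))
for p in [('col','grid'),('col','valve'),('valve','grip'),('col','bend'),('cup','handle')]: print(p,d(*p))
E
python3 -m inch '[[0.3,-1,0,-0.04],[0.3,-1,0,-0.04],[0.3,-1,0,-0.04]]' -1 15
python3 -m inch '[[0.3,-1,0,-0.04],[0.3,-1,0,-0.04],[0.3,-1,0,-0.04]]'
```

```text
cup [ 0.438  -0.2877  0.052 ]
handle [ 0.4488 -0.3391  0.03  ]
grid [0.4562 0.1016 0.012 ]
bend [0.5624 0.2428 0.155 ]
col [0.6093 0.1046 0.172 ]
valve [ 0.6087 -0.0458  0.112 ]
grip [ 0.5429 -0.0527  0.115 ]
jar [0.44   0.3006 0.077 ]
('col', 'grid') (np.float64(0.1531), np.float64(-178.9))
('col', 'valve') (np.float64(0.1504), np.float64(-90.2))
('valve', 'grip') (np.float64(0.0662), np.float64(-174.0))
('col', 'bend') (np.float64(0.1459), np.float64(108.7))
('cup', 'handle') (np.float64(0.0525), np.float64(-78.1))
time: 0.35
tcp_pos: [0.2086, 0.417, 0.2179]
eef_rot: [-0.712, -3.06, 0.004]
ft_force: [0.6, 0.9, 0.1]
width: 1.0
grip_force: 0.0
time: 0.6
tcp_pos: [0.2385, 0.317, 0.2182]
eef_rot: [-0.903, -3.009, 0.002]
ft_force: [-0.0, 0.9, 1.2]
width: 0.999
grip_force: 0.0
```

```bash
for i in 1; do
python3 -m inch '[[0.4,-1,0,-0.04],[0.4,-1,0,-0.04],[0.4,-1,0,-0.04]]'
python3 -m inch '[[0.4,-1,0,-0.04],[0.4,-1,0,-0.04],[0.4,-1,0,-0.04]]'
python3 -m inch '[[0.4,-1,0,-0.04],[0.4,-1,0,-0.04],[0.4,-1,0,-0.04]]'
python3 -m inch '[[0.4,-1,0,-0.04],[0.4,-1,0,-0.04],[0.4,-1,0,-0.04]]'
python3 -m inch '[[0.3,-1,0,-0.04],[0.3,-1,0,-0.04],[0.3,-1,0,-0.04]]'
python3 -m inch '[[0.1,-1,-0.3,-0.05],[0.1,-1,-0.3,-0.05],[0.1,-1,-0.3,-0.05],[0.1,-1,-0.3,-0.05],[0.1,-1,-0.3,-0.05]]'
done | tail -6
python3 - <<'E'
from h import *
print(telemetry.get_state()['tcp_pos']); im,c=snap('wrist','w1.png'); print(c)
E
```

```text
time: 2.27
tcp_pos: [0.4381, -0.2802, 0.1878]
eef_rot: [-1.985, -2.432, -0.0]
ft_force: [-0.2, 0.1, -1.1]
width: 0.998
grip_force: 0.0
[ 0.43812263 -0.28021714  0.18783835]
{'fx': 309.70691628693146, 'fy': 309.70691628693146, 'cx': 320.64808019769987, 'cy': 200.8828290730978, 'T': array([[ 9.79535240e-01, -1.94735681e-01, -5.08795438e-02,
         4.23689902e-01],
       [ 2.01271594e-01,  9.46865458e-01,  2.50869585e-01,
        -2.11535901e-01],
       [-6.77176893e-04, -2.55976206e-01,  9.66682845e-01,
         3.53866065e-01],
       [ 0.00000000e+00,  0.00000000e+00,  0.00000000e+00,
         1.00000000e+00]])}
```

View pics/w1.png

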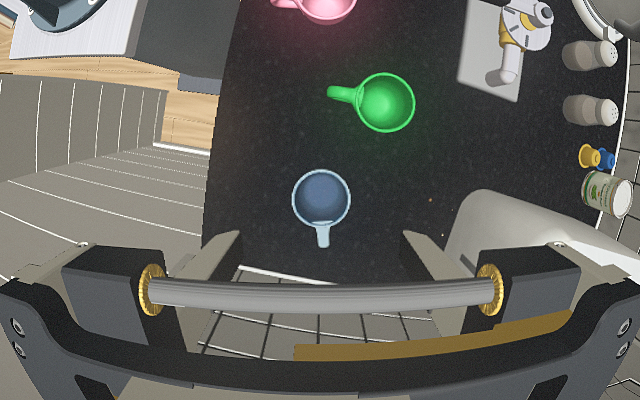

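The wrist view shows the blue cup's rim centred near (321,198), its handle pointing down to (323,247), and the toaster's edge at about (455,240).

```bash
python3 - <<'E'
from h import *
im=cv2.imread('pics/w1.png'); c=vision.calibration('wrist')
hsv=cv2.cvtColor(im,cv2.COLOR_BGR2HSV)
m=cv2.inRange(hsv,(95,50,40),(125,255,255)); m[:160]=0;m[260:]=0;m[:,:280]=0;m[:,365:]=0
m2=m.copy(); m2[222:]=0
(cx,cy),r=cv2.minEnclosingCircle(cv2.findNonZero(m2)); print(cx,cy,r)
a=plane(c,cx,cy,.052,True); h=plane(c,323,245,.03,True); print(a,h,np.degrees(np.arctan2(*(h-a)[1::-1])), plane(c,cx-r,cy,.052,True),plane(c,cx+r,cy,.052,True))
print('toaster',plane(c,450,250,0.02,True),plane(c,470,195,0.15,True))
import scipy.spatial.transform as t; print(t.Rotation.from_rotvec(telemetry.get_state()['eef_rot']).as_matrix().round(3), telemetry.get_state()['tcp_pos'])
E
```

```text
321.0 190.0 49.64886474609375
[ 0.438  -0.2782  0.052 ] [ 0.4542 -0.3451  0.03  ] -76.38771333629754 [ 0.3889 -0.2882  0.052 ] [ 0.487  -0.2679  0.052 ]
toaster [ 0.6134 -0.3272  0.02  ] [ 0.5415 -0.2371  0.15  ]
[[-0.201  0.98  -0.001]
 [ 0.98   0.201  0.001]
 [ 0.001 -0.001 -1.   ]] [ 0.43831164 -0.27943152  0.18833063]
```

```bash
python3 - <<'E'
from h import *
c=vision.calibration('wrist')
for p in [(321,199),(292,199),(350,199),(321,169),(321,229)]: print(plane(c,*p,.052,True))
t=vision.calibration('top')
for z in (0,.05,.18): print(plane(t,435,188,z))
E
```

```text
[ 0.4398 -0.2873  0.052 ]
[ 0.4111 -0.2932  0.052 ]
[ 0.4686 -0.2813  0.052 ]
[ 0.4336 -0.2573  0.052 ]
[ 0.4464 -0.3188  0.052 ]
[ 0.6085 -0.3194  0.    ]
[ 0.5981 -0.304   0.05  ]
[ 0.5713 -0.2637  0.18  ]
```

```bash

python3 -m inch '[[0.01,-0.08,0,0],[0.01,-0.08,-0.3,0],[0.01,-0.08,-0.6,0],[0.01,-0.08,-0.9,0],[0.01,-0.08,-0.9,0]]'
python3 -m inch '[[0,0,-0.2,0],[0,0,-0.4,0],[0,0,-0.6,0],[0,0,-0.85,0],[0,0,-0.85,0],[0,0,-0.85,0]]'
python3 -m inch '[[0,0,0,0],[0,0,0,0],[0,0,0,0],[0,0,0,0],[0,0,0,0],[0,0,0,0],[0,0,0,0],[0,0,0,0]]' 0.6 15
```

```text
time: 2.73
tcp_pos: [0.4378, -0.2857, 0.0947]
eef_rot: [-1.979, -2.431, 0.0]
ft_force: [-0.9, -0.0, -1.4]
width: 1.001
grip_force: 0.0
time: 3.23
tcp_pos: [0.44, -0.2877, 0.0147]
eef_rot: [-1.983, -2.436, -0.0]
ft_force: [-0.3, -0.7, 0.5]
width: 1.0
grip_force: 0.0
time: 3.9
tcp_pos: [0.4397, -0.288, 0.0139]
eef_rot: [1.984, 2.435, -0.0]
ft_force: [-1.0, 0.1, 5.7]
width: 0.624
grip_force: 15.0
```

```bash

python3 -m inch '[[0,0,0.2,0],[0,0,0.4,0],[0,0,0.7,0],[0,0,1,0],[0,0,1,0]]' | tail -4
for i in 1; do
python3 -m inch '[[0.05,0.3,0,0],[0.05,0.6,0,0],[0.05,1,0,0],[0.05,1,0,0]]'
python3 -m inch '[[0.05,0.3,0,0],[0.05,0.6,0,0],[0.05,1,0,0],[0.05,1,0,0]]'
python3 -m inch '[[0.05,0.3,0,0],[0.05,0.6,0,0],[0.05,1,0,0],[0.05,1,0,0]]'
python3 -m inch '[[0.03,0.3,0,0],[0.03,0.6,0,0],[0.03,0.9,0,0],[0.03,0.9,0,0],[0.03,0.9,0,0]]'
done | tail -6
python3 - <<'E'
from h import *
print(telemetry.get_state()['tcp_pos']); im,c=snap('wrist','w2.png')
im2,c2=snap('side','s2.png')
a=cv2.imread('pics/w2.png');b=cv2.imread('pics/s2.png')
cv2.imwrite('pics/c2.png',np.hstack([cv2.resize(a,(480,300)),cv2.resize(b[150:300,240:400],(320,300))]))
for p in [(320,200)]: print(plane(c,*p,.012,True))
E
```

```text
eef_rot: [1.98, 2.43, 0.0]
ft_force: [0.7, -0.7, -0.2]
width: 0.626
grip_force: 15.0
time: 5.73
tcp_pos: [0.4574, 0.1028, 0.1131]
eef_rot: [-1.981, -2.438, 0.001]
ft_force: [0.1, -0.1, -1.1]
width: 0.623
grip_force: 15.0
[0.45742382 0.10279314 0.11312801]
[0.4564 0.1027 0.012 ]
```

View pics/c2.png

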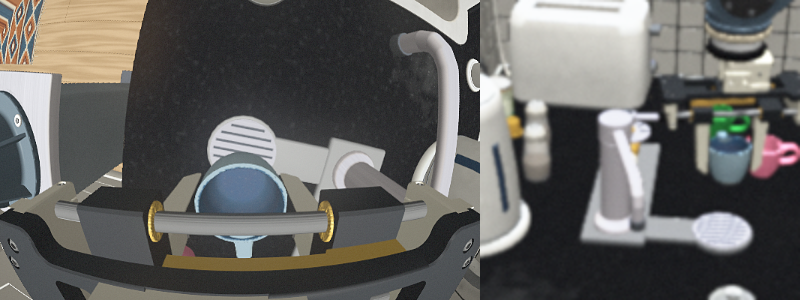

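Held upright. The drip grid is visible at about (322,197) in the wrist image, which lies under the tool, so I'll lower the cup.

```bash

python3 -m inch '[[0,0,-0.2,0],[0,0,-0.4,0],[0,0,-0.6,0],[0,0,-0.75,0],[0,0,-0.8,0],[0,0,-0.83,0],[0,0,-0.86,0],[0,0,-0.86,0],[0,0,-0.86,0]]'
python3 -m inch '[[0,0,0,0],[0,0,0,0],[0,0,0,0],[0,0,0,0],[0,0,0,0],[0,0,0,0],[0,0,0,0]]' -1
python3 -m inch '[[0,0,0.1,0],[0,0,0.2,0],[0,0,0.5,0],[0,0,0.9,0],[0,0,1,0],[0,0,1,0]]'
python3 - <<'E'
from h import *
im,c=snap('wrist','w3.png'); np.save('cw3.npy',c['T'])
cv2.imwrite('pics/w3c.png',cv2.resize(im[:320,160:640,::-1],(720,480)))
E
```

```text
time: 6.58
tcp_pos: [0.458, 0.102, 0.0282]
eef_rot: [1.984, 2.435, 0.001]
ft_force: [0.3, 0.1, -1.0]
width: 0.622
grip_force: 15.0
time: 7.17
tcp_pos: [0.4576, 0.1022, 0.0277]
eef_rot: [1.984, 2.435, 0.0]
ft_force: [-0.2, -0.3, 0.0]
width: 0.995
grip_force: 0.0
time: 7.67
tcp_pos: [0.4594, 0.1024, 0.1312]
eef_rot: [1.982, 2.432, 0.007]
ft_force: [0.6, -0.0, -0.6]
width: 1.002
grip_force: 0.0
```

View pics/w3c.png

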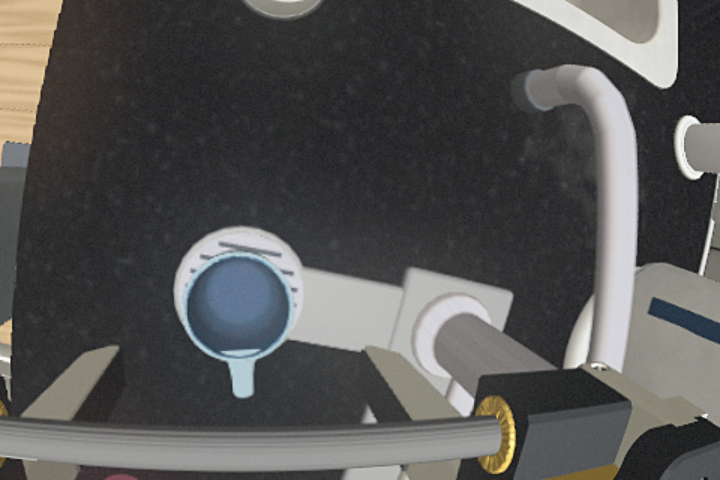

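The cup stands upright on the grid: rim centre at crop (240,305), grid spanning columns 175–303 with its top at row 226. The spout is still aside on the right. I'll quantify this.

```bash
python3 - <<'E'
from h import *
c=vision.calibration('wrist'); 
f=lambda u,v,z: plane(c,160+u/1.5,v/1.5,z,True)
print('cup',f(240,305,.064),'rim sides',f(185,305,.064),f(295,305,.064))
print('grid L,R,top',f(175,288,.012),f(303,288,.012),f(239,226,.012))
print('outlet',f(525,92,.108)); print('arm',f(617,150,.166),f(614,300,.166))
s=telemetry.get_state(); print(s['tcp_pos'],s['time'])
E
```

```text
cup [0.4563 0.1089 0.064 ] rim sides [0.4284 0.1031 0.064 ] [0.4842 0.1146 0.064 ]
grid L,R,top [0.4169 0.0975 0.012 ] [0.4959 0.1138 0.012 ] [0.4486 0.1437 0.012 ]
outlet [0.5602 0.2447 0.108 ]
arm [0.5691 0.2182 0.166 ] [0.5863 0.166  0.166 ]
[0.45831517 0.1022808  0.12916688] 7.7167
```

```bash
python3 - <<'E'
from h import *
t=vision.calibration('top');s=vision.calibration('side')
for nm,p in dict(front_top=(285,160),base_c=(278,145),left=(245,150)).items(): print('base',nm,plane(t,*p,.02))
for p in [(237,275),(264,262),(209,262)]: print('side base',plane(s,*p,.0))
for z in (.2,.23,.26): print(z,'top lid',plane(t,257,108,z),plane(s,230,195,z),'lid edge facing',plane(t,262,124,z))
E
```

```text
base front_top [0.7418 0.1016 0.02  ]
base base_c [0.7899 0.117  0.02  ]
base left [0.7869 0.214  0.02  ]
side base [0.7923 0.175  0.    ]
side base [0.7331 0.1058 0.    ]
side base [0.8876 0.1261 0.    ]
0.2 top lid [0.8266 0.1454 0.2   ] [0.8207 0.0895 0.2   ] lid edge facing [0.7824 0.1369 0.2   ]
0.23 top lid [0.812  0.1417 0.23  ] [0.8008 0.1472 0.23  ] lid edge facing [0.7693 0.1335 0.23  ]
0.26 top lid [0.7975 0.138  0.26  ] [0.781  0.2048 0.26  ] lid edge facing [0.7562 0.1301 0.26  ]
```

The kettle is clear of the gripper. Spout arm is at 108.4° from the column axis (0.607, 0.104), and the grip point is (0.579, 0.189). I'll go above it and down.

```bash

python3 -m inch '[[0,0,0.4,0],[0,0,0.8,0],[0,0,1,0],[0,0,1,0]]' |head -2
python3 -m inch '[[0.3,0.2,0.1,0.02],[0.6,0.43,0.1,0.038],[0.9,0.7,0.1,0.038],[1,0.87,0.1,0.038],[1,0.87,0.1,0.038]]'|head -2
python3 -m inch '[[0.2,0,0,0],[0.2,0,-0.3,0],[0.2,0,-0.6,0],[0.2,0,-0.93,0],[0.2,0,-0.93,0],[0.2,0,-0.93,0]]'|head -3
python3 - <<'E'
from h import *
im,c=snap('wrist','w4.png')
cv2.imwrite('pics/w4c.png',cv2.resize(im[:,:,::-1],(640,400)))
s=telemetry.get_state();print(s['tcp_pos'],s['ft_force'])
p=lambda a:np.array([np.cos(np.radians(a)),np.sin(np.radians(a))])*.9
for a in range(6,73,6): print(a,(p(108.4+a)-p(108.4)).round(3),round(a/180,3), (p(108.4+a)-p(144.4)).round(3))
E
```

```text
time: 8.05
tcp_pos: [0.459, 0.1024, 0.2306]
time: 8.47
tcp_pos: [0.5585, 0.1916, 0.2345]
time: 8.97
tcp_pos: [0.5762, 0.1885, 0.1428]
eef_rot: [-1.834, -2.547, 0.006]
[0.57745218 0.1888827  0.1448329 ] [0.25918495 0.2370202  0.58820971]
6 [-0.088 -0.034] 0.033 [0.36  0.296]
12 [-0.171 -0.078] 0.067 [0.276 0.252]
18 [-0.25 -0.13] 0.1 [0.198 0.2  ]
24 [-0.323 -0.189] 0.133 [0.125 0.141]
30 [-0.389 -0.256] 0.167 [0.059 0.074]
36 [-0.448 -0.33 ] 0.2 [0. 0.]
42 [-0.498 -0.409] 0.233 [-0.051 -0.079]
48 [-0.541 -0.494] 0.267 [-0.093 -0.164]
54 [-0.574 -0.582] 0.3 [-0.126 -0.252]
60 [-0.598 -0.673] 0.333 [-0.15  -0.343]
66 [-0.612 -0.766] 0.367 [-0.164 -0.436]
72 [-0.616 -0.86 ] 0.4 [-0.168 -0.53 ]
```

View pics/w4c.png

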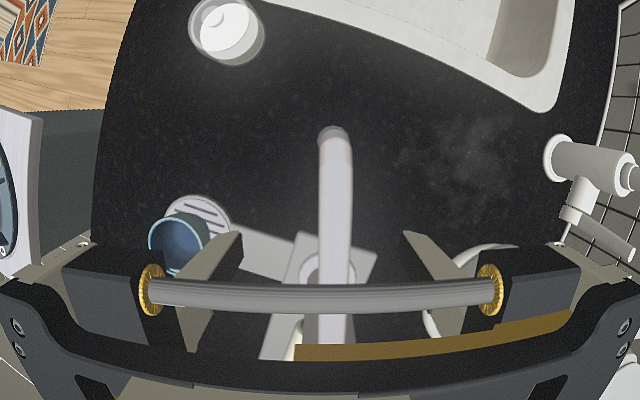

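The arm runs between the open fingers (column ~335), with the cup standing on the grid at lower left. I'll pinch it and swing along the arc.

```bash

python3 -m inch '[[0,0,0,0],[0,0,0,0],[0,0,0,0],[0,0,0,0],[0,0,0,0],[0,0,0,0],[0,0,0,0],[0,0,0,0],[0,0,0,0],[0,0,0,0]]' 1 10
python3 -m inch '[[-0.09,-0.03,0,0.033],[-0.17,-0.08,0,0.067],[-0.25,-0.13,0,0.1],[-0.32,-0.19,0,0.133],[-0.39,-0.26,0,0.167],[-0.45,-0.33,0,0.2],[-0.45,-0.33,0,0.2],[-0.45,-0.33,0,0.2]]'
python3 - <<'E'
from h import *
im,c=snap('wrist','w5.png')
E
```

```text
time: 9.85
tcp_pos: [0.5776, 0.1892, 0.1446]
eef_rot: [-1.836, -2.549, 0.0]
ft_force: [-0.2, 0.7, 0.6]
width: 0.334
grip_force: 0.0
time: 10.52
tcp_pos: [0.5335, 0.1553, 0.1447]
eef_rot: [0.957, 2.99, -0.0]
ft_force: [5.5, -4.1, -3.8]
width: 0.167
grip_force: 10.0
```

```bash

python3 -m inch '[[-0.05,-0.08,0,0.033],[-0.09,-0.16,0,0.067],[-0.13,-0.25,0,0.1],[-0.15,-0.34,0,0.133],[-0.16,-0.43,0,0.167],[-0.17,-0.51,0,0.195],[-0.17,-0.51,0,0.195],[-0.17,-0.51,0,0.195]]'
python3 - <<'E'
from h import *
im,c=snap('wrist','w5.png'); im2,_=snap('top','t5.png')
a=cv2.imread('pics/w5.png')
cv2.imwrite('pics/c5.png',np.vstack([cv2.resize(a[:320,100:540],(800,582))]))
E
```

```text
time: 11.23
tcp_pos: [0.5172, 0.1046, 0.1448]
eef_rot: [0.012, 3.138, -0.0]
ft_force: [8.3, -1.8, -6.2]
width: 0.168
grip_force: 10.0
```

View pics/c5.png

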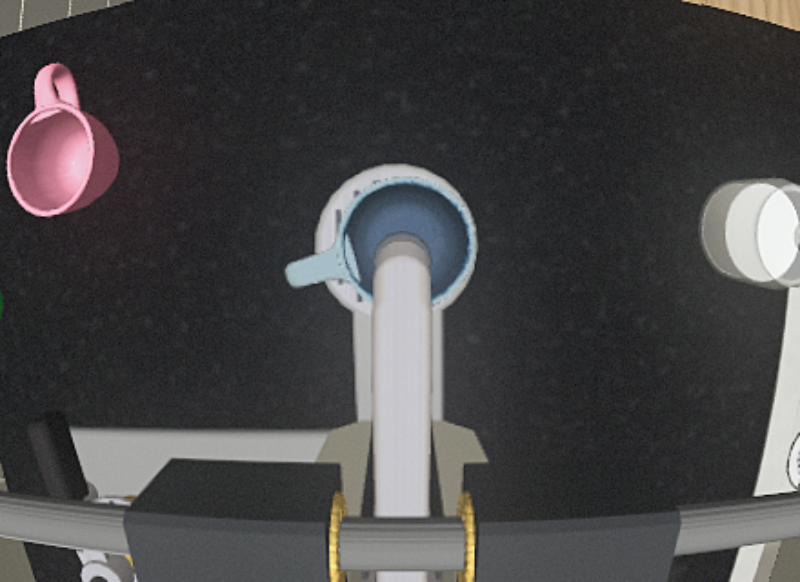

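The outlet at crop (402,250) lies over the cup's middle (~(407,245)). I'll let go, rise, and go over the lever.

```bash

python3 -m inch '[[0,0,0,0],[0,0,0,0],[0,0,0,0],[0,0,0,0],[0,0,0,0],[0,0,0,0],[0,0,0,0],[0,0,0,0]]' -1
python3 -m inch '[[0,0,0.2,0],[0,0,0.5,0],[0,0,0.9,0],[0,0,0.9,0]]' |tail -3
python3 -m inch '[[0.1,-0.3,0,0.037],[0.2,-0.6,0,0.037],[0.2,-0.8,0,0.037],[0.2,-0.8,0,0.037]]' | head -2
python3 -m inch '[[0,-0.3,0,0],[0,-0.6,0,0],[0,-0.78,0,0],[0,-0.78,0,0],[0,-0.78,0,0]]' | head -3
python3 - <<'E'
from h import *
im,c=snap('wrist','w6.png'); np.save('T6.npy',c['T']); im2,_=snap('top','t6.png')
s=telemetry.get_state();print(s['tcp_pos'],s['q'].round(2))
a=cv2.imread('pics/w6.png'); cv2.imwrite('pics/w6c.png',cv2.resize(a[:320,140:580],(800,582)))
E
```

```text
time: 12.0
tcp_pos: [0.5156, 0.1052, 0.1446]
eef_rot: [-0.011, -3.142, 0.0]
ft_force: [0.3, -0.1, -0.5]
width: 0.693
grip_force: 0.0
ft_force: [0.6, -0.2, 2.5]
width: 0.971
grip_force: 0.0
time: 12.67
tcp_pos: [0.5359, 0.0224, 0.2345]
time: 13.08
tcp_pos: [0.5356, -0.0527, 0.2345]
eef_rot: [0.169, -3.137, -0.001]
[ 0.53557994 -0.05175964  0.2345827 ] [-0.18  0.31  1.66  0.    1.17 -1.86]
```

View pics/w6c.png

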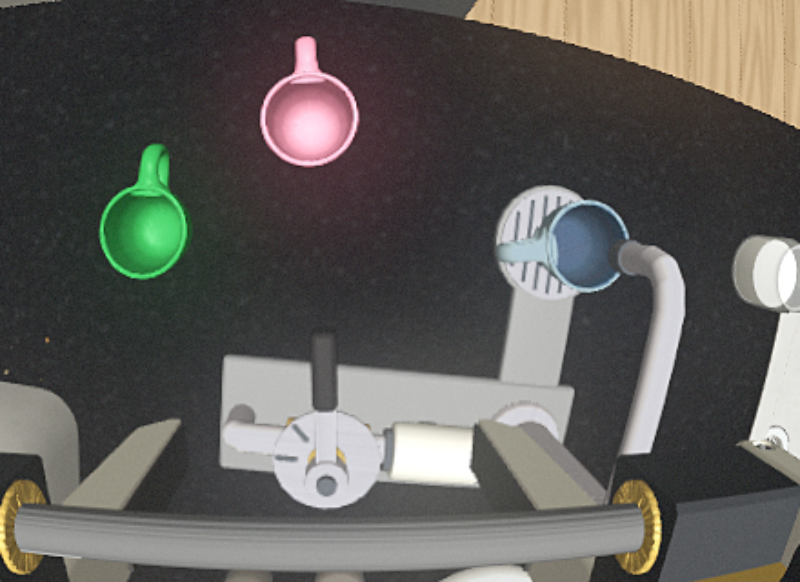

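The close view shows the lever grip at crop x≈324, rows 336–410, with the hub at (326,486) and the marks at (300,432) and (285,458). The cup rim is centred at (588,245), and the spout mouth is near (622,258), which looks offset by parallax.

```bash
python3 - <<'E'
from h import *
c=vision.calibration('wrist')
f=lambda u,v,z: plane(c,140+u*.55,v*.55,z,True)
ang=lambda a,b:np.degrees(np.arctan2(*(b-a)[1::-1])).round(1)%360
tip,base=f(324,336,.115),f(325,410,.115); pl=f(328,457,.078)
print('tip',tip,'base',base,ang(base,tip),np.linalg.norm(tip-base)); print('plate',pl, 'hub',f(326,486,.115), f(326,486,.125))
print('half',ang(pl,f(300,432,.078)),'open',ang(pl,f(285,458,.078)))
print('cup',f(588,245,.064),'outlet',f(622,258,.108)); print('basecorners',f(223,355,.012),f(574,386,.012))
E
```

```text
tip [ 0.5248 -0.056   0.115 ] base [ 0.5651 -0.0511  0.115 ] 186.9 0.040596797903282966
plate [ 0.609  -0.0446  0.078 ] hub [ 0.6106 -0.0456  0.115 ] [ 0.6055 -0.0461  0.125 ]
half 232.1 open 278.1
cup [0.4565 0.1054 0.064 ] outlet [0.4609 0.1071 0.108 ]
basecorners [ 0.5682 -0.1251  0.012 ] [0.5631 0.1413 0.012 ]
```

```bash

python3 -m inch '[[0.07,-0.01,-0.3,0],[0.07,-0.01,-0.5,0],[0.07,-0.01,-0.7,0],[0.07,-0.01,-0.7,0]]' |head -2
python3 -m inch '[[0,0,-0.2,0],[0,0,-0.4,0],[0,0,-0.6,0],[0,0,-0.78,0],[0,0,-0.78,0],[0,0,-0.78,0]]' 
python3 -m inch '[[0,0,0,0],[0,0,0,0],[0,0,0,0],[0,0,0,0],[0,0,0,0],[0,0,0,0],[0,0,0,0],[0,0,0,0],[0,0,0,0],[0,0,0,0]]' 1 10
python3 -m inch '[[0,0,0,0],[0,0,0,0],[0,0,0,0],[0,0,0,0],[0,0,0,0],[0,0,0,0],[0,0,0,0]]'
python3 - <<'E'
from h import *
s=telemetry.get_state(); P=s['tcp_pos'][:2]; V=np.array([.608,-.046]); d=P-V; print(np.linalg.norm(d),np.degrees(np.arctan2(d[1],d[0]))%360, s['q'][5])
from scipy.spatial.transform import Rotation as R
for a in (6.7,13.4,20.1,26.7,33.4,40.1): print(a/180, ((R.from_euler('z',a,degrees=True).as_matrix()[:2,:2]@d-d)*10).round(3))
y=R.from_rotvec(s['eef_rot']).as_matrix()[:,1]; print(np.degrees(np.arctan2(y[1],y[0])))
E
```

```text
time: 13.52
tcp_pos: [0.5409, -0.0522, 0.1613]
time: 14.02
tcp_pos: [0.5428, -0.0532, 0.0873]
eef_rot: [0.172, -3.136, -0.0]
ft_force: [0.2, 0.1, 1.0]
width: 0.999
grip_force: 0.0
time: 14.85
tcp_pos: [0.5426, -0.0539, 0.0866]
eef_rot: [0.171, -3.137, 0.0]
ft_force: [-0.1, -0.4, 0.6]
width: 0.335
grip_force: 0.0
time: 15.43
tcp_pos: [0.5425, -0.0539, 0.0866]
eef_rot: [0.171, -3.137, 0.0]
ft_force: [-0.5, -1.5, -0.5]
width: 0.151
grip_force: 10.0
0.0659409994738878 186.86338397245112 -1.8640498549457827
0.037222222222222226 [ 0.014 -0.076]
0.07444444444444445 [ 0.036 -0.15 ]
0.11166666666666668 [ 0.067 -0.22 ]
0.14833333333333332 [ 0.105 -0.286]
0.18555555555555556 [ 0.152 -0.347]
0.2227777777777778 [ 0.205 -0.403]
96.24611909607233
```

Gripped: width 14 mm, tool centred on the lever. Next I'll turn it about 40° to 226°.

```bash

python3 -m inch '[[0.014,-0.076,0,0.037],[0.036,-0.15,0,0.074],[0.067,-0.22,0,0.112],[0.105,-0.286,0,0.148],[0.152,-0.347,0,0.186],[0.205,-0.403,0,0.222],[0.205,-0.403,0,0.222],[0.205,-0.403,0,0.222],[0.205,-0.403,0,0.222]]'
python3 -m inch '[[0,0,0,0],[0,0,0,0],[0,0,0,0],[0,0,0,0],[0,0,0,0],[0,0,0,0],[0,0,0,0],[0,0,0,0],[0,0,0,0],[0,0,0,0]]' -1 | tail -3
python3 -m inch '[[0,0,0.1,0],[0,0,0.3,0],[0,0,0.7,0],[0,0,1,0],[0,0,1,0]]' |tail -3
python3 -m inch '[[-0.2,0,0.3,-0.04],[-0.2,0,0.3,-0.08],[-0.2,0,0.3,-0.12],[-0.2,0,0.3,-0.16],[-0.2,0,0.3,-0.2],[-0.2,0,0.3,-0.22],[-0.2,0,0.3,-0.22]]' |head -3
python3 - <<'E'
from h import *
im,c=snap('wrist','w7.png')
a=cv2.imread('pics/w7.png'); cv2.imwrite('pics/w7c.png',cv2.resize(a[:320,140:580],(800,582)))
E
```

```text
time: 16.18
tcp_pos: [0.5626, -0.0953, 0.0866]
eef_rot: [1.232, -2.888, 0.001]
ft_force: [-3.2, -8.6, 0.9]
width: 0.149
grip_force: 10.0
ft_force: [-0.4, -0.9, 0.4]
width: 0.818
grip_force: 0.0
ft_force: [0.5, -0.5, 1.0]
width: 0.996
grip_force: 0.0
time: 18.02
tcp_pos: [0.543, -0.0941, 0.2169]
eef_rot: [-0.176, 3.136, -0.0]
```

View pics/w7c.png

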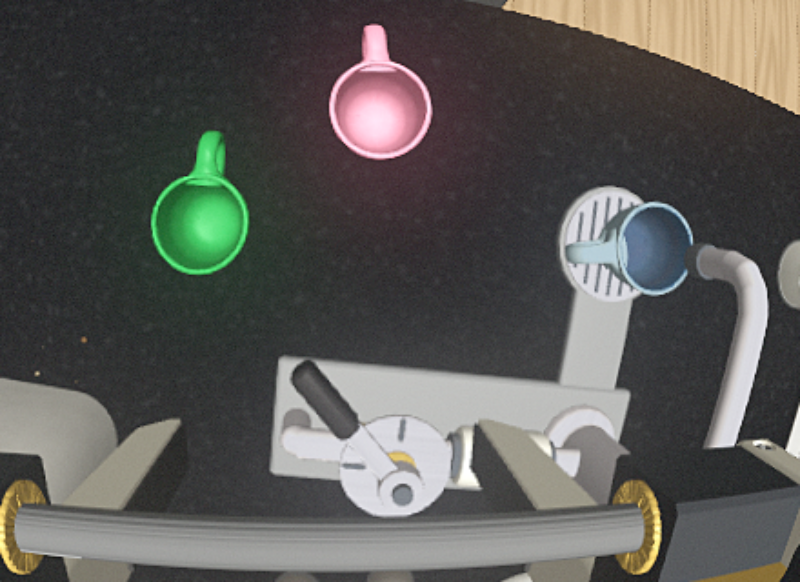

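The lever now points out over the middle mark: grip from about (306,371) to (347,429) in the crop. The cup and spout are unchanged. I'll check the angle.

```bash
python3 - <<'E'
from h import *
c=vision.calibration('wrist')
f=lambda u,v,z: plane(c,140+u*.55,v*.55,z,True)
ang=lambda a,b:np.degrees(np.arctan2(*(b-a)[1::-1])).round(1)%360
t,b=f(306,371,.115),f(347,429,.115);print(t,b,ang(b,t),np.linalg.norm(t-b),ang(np.array([.608,-.046,0]),(t+b)/2*[1,1,0]))
e1,e2=f(285,356,.012),f(630,389,.012);print('y axis',ang(e1,e2)-90)
m1,m2=f(402,430,.078),f(355,467,.078); print('mark closed-open chord angle',ang(m1,m2),m1,m2)
print('cup',f(654,248,.064),'out',f(694,261,.108))
E
```

```text
[ 0.5472 -0.1055  0.115 ] [ 0.5753 -0.0815  0.115 ] 220.5 0.03695416079415146 225.5
y axis 1.2000000000000028
mark closed-open chord angle 317.8 [ 0.5866 -0.0465  0.078 ] [ 0.6132 -0.0706  0.078 ]
cup [0.4561 0.1022 0.064 ] out [0.4599 0.1036 0.108 ]
```

```bash
python3 - <<'E'
from h import *
a=cv2.imread('pics/w7.png'); c=vision.calibration('wrist'); print(np.array(c['T'])[:3,3])
g=a.max(2); x0,y0=295,192; R=g[y0:246,x0:342]; m=(R<75).astype('uint8')
n,l,st,_=cv2.connectedComponentsWithStats(m); 
k=l[int(220-y0),int(140+326*.55-x0)]; print(k,st[k])
m=l==k
L=[];Rr=[]
for v in range(m.shape[0]):
    xs=np.nonzero(m[v])[0]
    if len(xs): print(v+y0,xs.min()+x0,xs.max()+x0,end='; '); L.append((xs.min()+x0,v+y0));Rr.append((xs.max()+x0,v+y0))
for nm,e in (('L',L),('R',Rr)):
    e=e[8:-8]; P=np.array([plane(c,*p,.115,True)[:2] for p in e],dtype=np.float32)
    d=cv2.fitLine(P,cv2.DIST_HUBER,0,.01,.01).ravel(); print(nm,len(e),np.degrees(np.arctan2(d[1],d[0]))%180+180,d[2:])
E
```

```text
[ 0.47190882 -0.10331128  0.38280731]
0 [   0    3   47   51 2047]
195 295 298; 196 295 312; 197 295 322; 198 295 332; 199 295 339; 200 295 341; 201 295 341; 202 295 341; 203 295 341; 204 295 341; 205 295 341; 206 295 341; 207 295 341; 208 295 341; 209 295 341; 210 295 341; 211 295 341; 212 295 341; 213 295 341; 214 295 341; 215 295 341; 216 295 341; 217 295 341; 218 295 341; 219 295 341; 220 295 341; 221 295 341; 222 295 341; 223 295 341; 224 295 341; 225 295 341; 226 295 341; 227 295 341; 228 295 341; 229 295 341; 230 295 341; 231 295 341; 232 295 341; 233 295 341; 234 295 341; 235 295 341; 236 295 341; 237 295 341; 238 295 341; 239 295 341; 240 295 341; 241 295 341; 242 295 341; 243 295 341; 244 295 341; 245 295 341; L 35 185.3107 [ 0.56001 -0.11637]
R 35 187.87158 [ 0.56183 -0.07387]
```

```bash
python3 - <<'E'
from h import *
a=cv2.imread('pics/w7.png'); c=vision.calibration('wrist')
g=a.max(2); x0,y0=296,202; R=g[y0:240,x0:342]; t,m=cv2.threshold(R,0,1,cv2.THRESH_BINARY_INV+cv2.THRESH_OTSU); print(t,R[18,23])
n,l,st,_=cv2.connectedComponentsWithStats(m); k=l[18,23]; print(st[k]); m=l==k
L=[];Rr=[]
for v in range(m.shape[0]):
    xs=np.nonzero(m[v])[0]
    if len(xs): L.append((xs.min()+x0,v+y0));Rr.append((xs.max()+x0,v+y0))
print(L[::4],Rr[::4])
for nm,e in (('L',L[7:-5]),('R',Rr[5:-9])):
    P=np.array([plane(c,*p,.115,True)[:2] for p in e],dtype=np.float32)
    d=cv2.fitLine(P,cv2.DIST_HUBER,0,.01,.01).ravel(); print(nm,len(e),np.degrees(np.arctan2(d[1],d[0]))%180+180,d[2:])
E
```

```text
141.0 98
[  4   0  41  38 754]
[(np.int64(302), 202), (np.int64(300), 206), (np.int64(300), 210), (np.int64(303), 214), (np.int64(307), 218), (np.int64(310), 222), (np.int64(313), 226), (np.int64(316), 230), (np.int64(320), 234), (np.int64(323), 238)] [(np.int64(314), 202), (np.int64(318), 206), (np.int64(321), 210), (np.int64(325), 214), (np.int64(327), 218), (np.int64(331), 222), (np.int64(334), 226), (np.int64(336), 230), (np.int64(337), 234), (np.int64(334), 238)]
L 26 224.16354 [ 0.56163 -0.10449]
R 24 224.37924 [ 0.55868334 -0.0862125 ]
```

Edge directions put the lever at about 224.3° in the world frame. With the unit's yaw of 1.1° that is about 43°, and the gripper pose says 45°; both are within tolerance. The arm is clear, so I'll hand in.

```bash
python3 -c "
from cell import env
print(env.sign_off())"
```

```text
the job is handed in; nothing more can be done
None
```

I handed the job in, and the sign-off returned no verdict: the cup stands upright on the drip grid about 3 mm off centre, the spout outlet is about 4–5 mm from the cup's axis, and the valve lever is at about 43–45°.

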